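# Demould mortar cylinders on a hand-lever ejector press

### The job

Take the cover plate off the demoulding press and lay it flat on the rubber mat, then pull the sprung ejector lever all the way towards the robot to its stop and ease it slowly back home without ever letting it fly, so that the mortar cylinders are left standing up out of the mould on their catches. Lift every cylinder out and stand it upright on the floor of the grey tray, then put the cover plate back flat on the empty mould, squarely over it.

Things in the scene. Friction and masses are not known exactly. Their poses are not given: they have to be found in the camera images.
- press: Demoulding press, fixed: grey base with a steel mould block, 160 x 160 mm, 114 mm high. Origin: centre of its underside; z up, x away from the robot at yaw 0, y left. Four round cavities 47 mm wide at x, y = +-38 mm, floors 50 mm up; some hold a cylinder, its top 4 mm below the mould's top face, so it cannot be gripped until ejected. The lever stands at the -y side.
- lever (a joint): Ejector lever, a 220 mm arm turning about the press's y axis. 0 = home, leaning 0.5 rad from upright to the press's +x; grows as its grip is pulled to -x, to a stop at 1.05 rad (leaning 0.55 rad to -x). Beyond 0.95 rad spring catches snap under the raised cylinders and hold them. Let go far from home it flies back at 2.5 rad/s: a fault (limit 1.7 rad/s); within 0.15 rad of home it may be let go.
- lever_grip (a point): Middle of the lever's black round grip bar, 16 mm in diameter, 97 mm long, level along the press's y axis, sticking out to -y from the arm's end; about 243 mm above the bench at home. Gripped from above, fingers before and behind it (along the press's x), it can turn between them. Its spring pulls 2 to 3 N at home, up to 16 N at full stroke. The point turns with the lever.
- lever_hinge (a point): Point on the lever's hinge axis (the press's y direction), in the plane of the arm, 50 mm above the bench, at x = 0, y = -115 mm of the press; the grip bar's middle is a further 52 mm to -y, 220 mm from the axis. Axes as the press.
- cover_handle (a point): Loose aluminium cover plate, 160 x 160 x 6 mm, 0.4 kg, at first on the mould. The point is over the plate's centre, 30 mm above its underside, in the handle: a black upright bar 66 mm long (point x), 14 mm thick (point y), from the plate's top face to 42 mm above its underside. z up.
- cyl1_mid (a point): Centre (half-way up, z along its axis) of a grey mortar cylinder, 44 mm in diameter, 60 mm high, about 0.2 kg, in one of the cavities; two to four are present. Once ejected and resting on its catches it stands 34 mm proud of the mould's top face (this point 118 mm above the bench).
- cyl2_mid (a point): Centre (half-way up, z along its axis) of a grey mortar cylinder, 44 mm in diameter, 60 mm high, about 0.2 kg, in one of the cavities; two to four are present. Once ejected and resting on its catches it stands 34 mm proud of the mould's top face (this point 118 mm above the bench).
- cyl3_mid (a point): Centre (half-way up, z along its axis) of a grey mortar cylinder, 44 mm in diameter, 60 mm high, about 0.2 kg, in one of the cavities; two to four are present. Once ejected and resting on its catches it stands 34 mm proud of the mould's top face (this point 118 mm above the bench).
- cyl4_mid (a point): Centre (half-way up, z along its axis) of a grey mortar cylinder, 44 mm in diameter, 60 mm high, about 0.2 kg, in one of the cavities; two to four are present. Once ejected and resting on its catches it stands 34 mm proud of the mould's top face (this point 118 mm above the bench).
- tray: Fixed grey plastic tray, 200 x 200 mm outside, walls 4 mm thick and 18 mm high, floor 4 mm thick; origin at the centre of its underside, z up. It stands left or right of the press.
- mat: Fixed black rubber mat, 190 x 190 x 4 mm, flat on the bench on the other side of the press; origin at the centre of its underside.
- core: Bystander, to be left alone: concrete core 70 mm in diameter, 80 mm high, beyond the work; origin at the centre of its underside.
- brush: Bystander, to be left alone: hand brush lying on the bench beyond the work.
- jar: Bystander, to be left alone: closed jar 60 mm in diameter, 100 mm high, beyond the work; origin at the centre of its underside.
Not all that is in view belongs to the job. Of the things like the part that bears cover_handle, leave any that is brown; of the rest the smaller one is meant.

How it is judged:
On the way, in this order (a step that is already met when the one before it is completed fails the run):
1. the cover plate lies flat on the rubber mat, let go (horizontal distance between cover_handle and mat below 0.05 m and height (world z) of cover_handle below 0.042 m and angle between cover_handle's own z axis and vertical below 0.08 rad and contact force between the fingers and cover below 0.1 N), for 0.2 s.
2. the lever is pulled through its whole stroke (value of joint lever above 0.95 rad), for 0.2 s.
3. the lever is back home and every cylinder stands raised on its catches (value of joint lever below 0.08 rad and z of each of cyl1_mid, cyl2_mid, cyl3_mid, cyl4_mid in the frame of press above 0.113 m), for 0.2 s.
At the end, for the whole second after the job is handed in: Every cylinder present stands upright (0.12 rad) on the tray floor, its axis 15 mm or more inside the outer edges; the cover lies flat (0.05 rad) on the mould, centred within 20 mm, square within 0.2 rad (any quarter turn); the lever is home (below 0.08 rad); all at rest (x of cyl1_mid in the frame of tray between -0.085 and 0.085 m and y of cyl1_mid in the frame of tray between -0.085 and 0.085 m and z of cyl1_mid in the frame of tray between 0.026 and 0.042 m and angle between the z axis of each of cyl1_mid, cyl2_mid, cyl3_mid, cyl4_mid and the z axis of tray, either way round below 0.12 rad and x of cyl2_mid in the frame of tray between -0.085 and 0.085 m and y of cyl2_mid in the frame of tray between -0.085 and 0.085 m and z of cyl2_mid in the frame of tray between 0.026 and 0.042 m and x of cyl3_mid in the frame of tray between -0.085 and 0.085 m and y of cyl3_mid in the frame of tray between -0.085 and 0.085 m and z of cyl3_mid in the frame of tray between 0.026 and 0.042 m and x of cyl4_mid in the frame of tray between -0.085 and 0.085 m and y of cyl4_mid in the frame of tray between -0.085 and 0.085 m and z of cyl4_mid in the frame of tray between 0.026 and 0.042 m and horizontal distance between cover_handle and press below 0.02 m and z of cover_handle in the frame of press between 0.139 and 0.15 m and angle between cover_handle's own z axis and vertical below 0.05 rad and (angle between the x axis of cover_handle and the x axis of press, either way round below 0.2 rad or angle between the x axis of cover_handle and the y axis of press, either way round below 0.2 rad) and value of joint lever below 0.08 rad and linear speed of each of cover, cyl1, cyl2, cyl3, cyl4 below 0.02 m/s); the robot touches nothing.
It fails at once if the lever flies back (faster than 1.7 rad/s) (velocity of joint lever below -1.7 rad/s).
It fails at once if a bystander is disturbed (moved over 30 mm) (distance of any of core, brush, jar from where it was at the start of the episode above 0.03 m).
Of cyl1, cyl2, cyl3, cyl4 only 2 to 4 are there at a start; the rules pass over those that are not, and their reading is None.
At some moment in a run one of cover may be knocked a few centimetres aside while the robot is not near it.
It also fails if it takes over 208 s, if anything falls off the work surface, if the arm or the gripper's body presses on something with over 40 N, if the wrist force passes 120 N, or if a joint passes its speed limit or range.

### The arm

A 6-joint arm with a two-finger parallel gripper is mounted at the origin on the work surface. World frame = base frame: x ahead of the robot, y to its left, z up, the work surface at z = 0. Lengths are in m, angles in rad, forces in N, time in s.
With the tool pointing down it reaches from about 0.3 to 0.95 m from the base axis. Payload 3.1 kg.
Tool frame: the origin (TCP) lies on the centre line of the jaws, within the pads' length; the fingertips stand 17 mm ahead of it and the grasp point (between the pads) lies 2 mm behind it; z points along the fingers, y is the direction in which the jaws open and shut (so a half turn about z gives the same grasp; the last joint's range is limited). The gripper opens to 85 mm and grips with 20 to 120 N. Pads are 22 mm wide; open, the fingers measure 114 mm over their backs; the gripper's body (76 mm by 85 mm) begins 54 mm behind the grasp point. The pads swing forward as they close: fully open they stand 13 mm farther back than shut.
Start: joints at [1.114, 0.308, 1.634, -0, 1.2, -0.07], TCP at [0.236, 0.579, 0.248] pointing down, gripper open.
Joint ranges: [-3.06, 3.06], [-0.79, 1.96], [0.05, 2.63], [-1.19, 4.34], [0.05, 2.64], [-2.94, 2.94]. Speed limits (rad/s): [2.79, 2.79, 3.14, 3.14, 3.14, 3.14].

### API

Orientations are given as a rotation vector (axis times angle).
In Python, from cell import get_obs, capture, camera_model, close_job gives the robot as it stands.
- The arm moves only by the tool play_rows, never from a script. Its argument "plan" is a list of rows, each a list of 5 numbers: the opening, from -1 (shut) to 1 (fully open), so that 0 is half open, then the shift along the tool's x, y, z in units of 50 mm (1.0 is 50 mm), then the turn about the tool's z in degrees. A call has 1 to 10 rows; each row is the pose to reach, as a shift and turn from the pose commanded when the call began, along the tool's axes at that moment; what a row does not reach only later rows make up. A row lasts 1/8 s, in which the tool goes at most 62.5 mm and 10.7 degrees, less where a joint would pass 70% of its speed; a pose out of reach is approached as far as the arm can. A call with a gripper value outside its range is refused whole. The fingers move at their own pace and stop on an object; "force" is the grip in N (left out, the last holds). Time passes only in rows, so rows that repeat a pose let the fingers close. It gives the time, the measured TCP pose, the force and the opening at its end, in the units of the state.
- get_obs(): the state, without advancing time (a new reading comes with each control period).
- capture(name): name is "scene" or "top" or "wrist"; returns (picture, depth): 400x640x3 uint8, red, green, blue; 400x640 float32, m along the optical axis (not along the pixel's ray), 0 where there is no reading.
- camera_model(name): a dict with "fx", "fy", "cx", "cy" (pixels), "k1" (the pictures are not rectified: a ray, as slopes to the right and down, at radius r is drawn at 1 + k1 r^2 times it, then the intrinsics apply), "R" (3x3) and "t" (3): a world point X has camera coordinates R X + t. Camera axes: x right, y down, z forward; pixel columns grow to the right and rows downward; lengths in m; the calibration is good to about 2 mm. A picture is of the moment at which its call begins: read the wrist's pose just before it. camera_model takes no time and is no camera call; for the wrist camera it gives the pose at the moment of the call.
- close_job(): hands the job in, once; it reports no verdict.
The state is a dict: "t": time; "q": joint angles; "joint_vel": joint speeds; "tau": joint torques, N m; "position": TCP position; "orientation": TCP orientation; "wrist_force": force on the tool from outside, world axes, zero at the start; "moment": the same for the moment, N m; "gripper_width": finger opening in m.
Only numpy, scipy, OpenCV 4.12 (cv2) and the standard library are available. Lean on these libraries where they do the work, as an engineer would, in place of code of your own. Each camera call takes 0.05 s, during which the arm holds its last target. There are 200 camera calls.

## Working session

There is one attempt and no reset: what is moved stays moved. The work goes in short steps, Python scripts to look and compute and a tool call to move; the robot and the scene stay as the last step left them, time stands still between calls to the robot, and variables do not carry over. Pictures are saved under pics/ and viewed, about 12 in all and at most 16, crops included, and the job is handed in when it is done.

Besides the shell and the picture viewer there is one more tool, called after "Emit:" by a JSON object that holds its "api" and its "payload". play_rows: Moves the arm, as the interface text tells. Its arguments: {"type":"object","properties":{"plan":{"type":"array","items":{"type":"array","items":{"type":"number"}}},"force":{"type":"number"}},"required":["plan"]}

```bash
mkdir -p pics; ls
cat > h.py <<'E'
import numpy as np, cv2
from cell import get_obs, capture, camera_model
from scipy.spatial.transform import Rotation as Ro
def snap(n,f):
    m=camera_model(n); p,d=capture(n); cv2.imwrite('pics/'+f+'.png',p[:,:,::-1]); np.savez('pics/'+f,p=p,d=d,**{k:np.array(v) for k,v in m.items()}); return m,p,d
def load(f):
    z=np.load('pics/'+f+'.npz'); return z,z['p'],z['d']
def rays(m,uv):
    uv=np.atleast_2d(np.array(uv,float)); K=np.array([[m['fx'],0,m['cx']],[0,m['fy'],m['cy']],[0,0,1]],float)
    return cv2.undistortPoints(uv[:,None],K,np.array([float(m['k1']),0,0,0]))[:,0]
def cast(m,uv,z):
    s=rays(m,uv); R=np.array(m['R']);t=np.array(m['t']); c=-R.T@t
    D=np.c_[s,np.ones(len(s))]@R
    return c+D*((z-c[2])/D[:,2])[:,None]
def cloud(m,d):
    v,u=np.nonzero(d>0); s=rays(m,np.c_[u,v]); z=d[v,u][:,None]
    return (np.c_[s,np.ones(len(s))]*z-np.array(m['t']))@np.array(m['R']), u, v
def proj(m,X):
    X=np.atleast_2d(X); c=X@np.array(m['R']).T+np.array(m['t']); s=c[:,:2]/c[:,2:]; s=s*(1+float(m['k1'])*(s**2).sum(1))[:,None]
    return s*[float(m['fx']),float(m['fy'])]+[float(m['cx']),float(m['cy'])]
def st():
    o=get_obs(); print('t',round(o['t'],2),'p',np.round(o['position'],4),'R',np.round(Ro.from_rotvec(o['orientation']).as_matrix(),3).tolist(),'F',np.round(o['wrist_force'],1),'w',round(o['gripper_width'],4),'q',np.round(o['q'],2)); return o
def go(X,tool_z=None):
    """shift in tool units (50mm) from current measured pose to world X"""
    o=get_obs(); R=Ro.from_rotvec(o['orientation']).as_matrix(); return np.round(R.T@(np.array(X)-o['position'])/0.05,3)
E
python3 - <<'E'
from h import *
st()
for n in ['scene','top']:
    m,p,d=snap(n,n+'0'); print(n,-np.array(m['R']).T@m['t'],m['fx'],m['k1'])
E
```

```text
pics
t 0.0 p [0.2354 0.5781 0.247 ] R [[-0.926, 0.377, -0.001], [0.377, 0.926, -0.002], [0.0, -0.002, -1.0]] F [0.8 0.9 1. ] w 0.0856 q [ 1.11  0.31  1.64  0.    1.2  -0.07]
scene [1.2793601  0.30123783 0.78556168] 415.76808858835835 -0.0906068124194452
top [0.32998765 0.01413214 1.4100641 ] 392.39647341087937 -0.07526029759671149
```

View pics/top0.png

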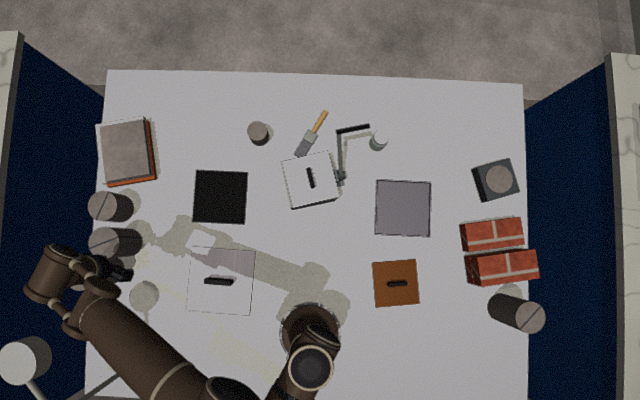

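View pics/scene0.png

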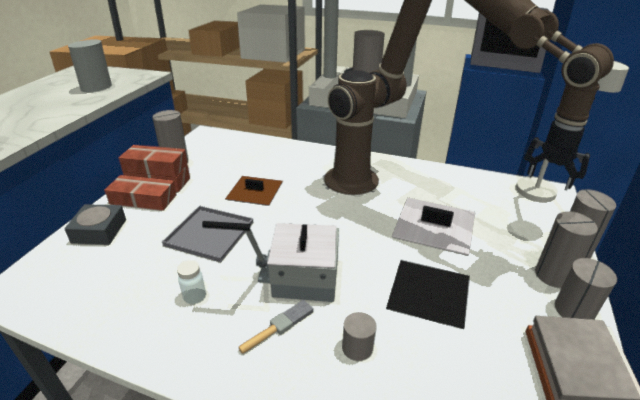

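Top view: three handled plates. One is on the press (311,178), a larger whitish one lies on the bench (220,282), and a brown one is at (396,283). The smaller non-brown plate is the one on the press. The mat is at (220,197), the tray at (403,208) and the lever grip at about (353,128).

Run:
```python
from h import *
m,p,d=load('top0')
P,u,v=cloud(m,d)
def rect(mask,name,zp):
    pts=np.c_[u,v][mask]; im=np.zeros(d.shape,np.uint8); im[pts[:,1],pts[:,0]]=255
    im=cv2.morphologyEx(im,cv2.MORPH_CLOSE,np.ones((7,7))); cs=cv2.findContours(im,0,2)[0]; c=max(cs,key=cv2.contourArea)
    W=cast(m,c[:,0].astype(float),zp)[:,:2].astype(np.float32)
    print(name,len(pts),'z',np.round(np.percentile(P[mask][:,2],[5,50,95]),3),[np.round(x,4) for x in cv2.minAreaRect(W)])
box=lambda a,b,c,e:(u>a)&(u<b)&(v>c)&(v<e)
z=P[:,2]; g=p[v,u].astype(int).sum(1)
rect(box(275,345,145,215)&(z>.105)&(z<.135),'plate',.12)
rect(box(275,345,145,215)&(z>.143),'handle',.162)
rect(box(180,260,160,235)&(g<150)&(z<.02),'mat',.004)
rect(box(365,440,170,245)&(g<480)&(z<.03),'tray',.018)
rect(box(180,262,240,320)&(z>.004)&(z<.05),'big',.006)
rect(box(365,425,255,310)&(z<.05)&(p[v,u][:,0].astype(int)-p[v,u][:,2]>50),'brown',.006)
gm=box(333,372,118,140)&(z>.2)
rect(gm,'grip',.251); print(np.round(np.median(P[gm],0),3))
c=p[140:215,275:385]; e=p[110:160,330:380]
cv2.imwrite('pics/crop1.png',cv2.resize(p[110:220,270:400,::-1],None,fx=6,fy=5.4,interpolation=2))
# scene view of plate top
m,p,d=load('scene0'); P,u,v=cloud(m,d); z=P[:,2]
rect((u>265)&(u<345)&(v>215)&(v<270)&(z>.113)&(z<.128)&(P[:,0]>.3),'plate_s',.12)
rect((u>295)&(u<312)&(v>220)&(v<255)&(z>.14),'handle_s',.162)
```

```text
plate 2316 z [0.115 0.12  0.125] [array([ 0.5324, -0.0043]), array([0.1626, 0.204 ]), np.float64(14.1875)]
handle 139 z [0.15  0.156 0.188] [array([0.5272, 0.0116]), array([0.0654, 0.014 ]), np.float64(15.4571)]
mat 2604 z [-0.001  0.004  0.009] [array([0.4717, 0.3361]), array([0.1854, 0.1847]), np.float64(89.0128)]
tray 3211 z [-0.001  0.005  0.017] [array([ 0.4488, -0.3226]), array([0.2076, 0.2039]), np.float64(88.8112)]
big 4097 z [0.005 0.009 0.014] [array([0.1759, 0.3186]), array([0.2742, 0.2857]), np.float64(1.8398)]
brown 1769 z [0.002 0.007 0.012] [array([ 0.1804, -0.3015]), array([0.1559, 0.1555]), np.float64(5.6553)]
grip 201 z [0.227 0.248 0.253] [array([ 0.6584, -0.1126]), array([0.0329, 0.1056]), np.float64(14.7918)]
[ 0.665 -0.104  0.248]
plate_s 2595 z [0.116 0.119 0.121] [array([0.5378, 0.0183]), array([0.1676, 0.166 ]), np.float64(14.8896)]
handle_s 128 z [0.143 0.154 0.157] [array([0.5504, 0.0204]), array([0.0808, 0.0148]), np.float64(15.7263)]
```

View pics/crop1.png

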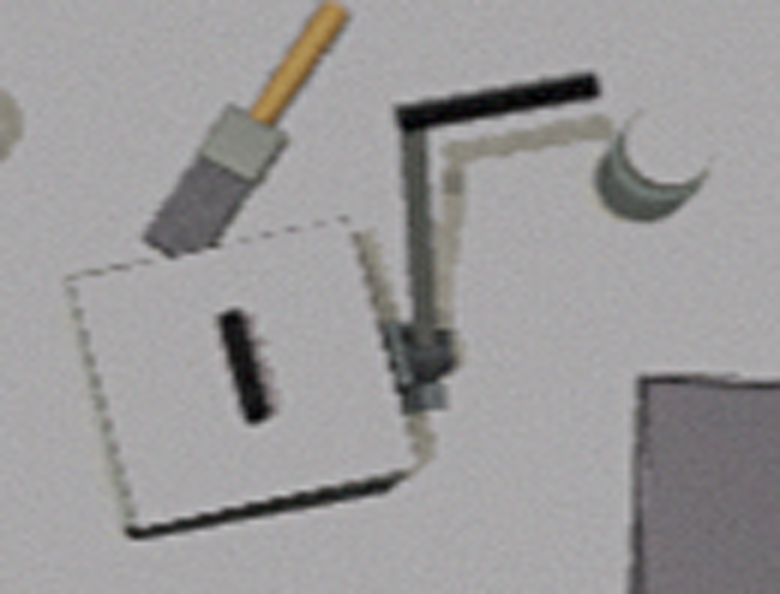

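The crop confirms the choice: plate corners at crop (68,275), (345,220), (415,468) and (130,530), handle at (246,366), grip bar from (400,115) to (597,85). The jar sits just beyond the bar's free end at (652,165).

Run:
```python
from h import *
m,p,d=load('top0')
f=lambda c:np.array(c)/[6,5.4]+[270-.5,110-.5]
C=cast(m,f([(68,275),(345,220),(413,465),(130,530)]),.12); print(np.round(C,4),C.mean(0)); 
for i in range(4): e=C[(i+1)%4]-C[i]; print(np.linalg.norm(e),np.degrees(np.arctan2(e[1],e[0])))
print('handle',cast(m,f([(246,366)]),.155)); G=cast(m,f([(400,115),(597,85)]),.248); print('grip',G,G.mean(0))
print('mat',cast(m,[(220,197)],.004),'jar',cast(m,f([(652,150)]),.1))
a=np.radians(15); R=np.array([[np.cos(a),-np.sin(a)],[np.sin(a),np.cos(a)]])
c=C.mean(0)[:2]
print('pred grip',c+R@[0.22*np.sin(.5),-.167])
m,p,d=load('scene0'); P,u,v=cloud(m,d)
print('pred grip scene px',proj(m,np.r_[c+R@[0.22*np.sin(.5),-.167],.243]), 'handle px',proj(m,np.r_[c,.156]))
k=(p.astype(int).sum(2)[v,u]<110)&(u>195)&(u<252)&(v>210)&(v<235); print(len(P[k]),np.median(P[k],0),np.min(u[k]),np.max(u[k]),v[k].min(),v[k].max(), np.median(u[k]),np.median(v[k]))
```

```text
[[ 0.5867  0.1119  0.12  ]
 [ 0.626  -0.0412  0.12  ]
 [ 0.4742 -0.0824  0.12  ]
 [ 0.4299  0.0723  0.12  ]] [0.52920553 0.01516901 0.12      ]
0.1581077532236364 -75.58434454147064
0.15732140883569828 -164.83477216288193
0.16093650252443656 105.98680322021293
0.16172210494917766 14.164060490157883
handle [[0.52730698 0.01156156 0.155     ]]
grip [[ 0.65784154 -0.06219909  0.248     ]
 [ 0.67883259 -0.16229861  0.248     ]] [ 0.66833707 -0.11224885  0.248     ]
mat [[0.47004825 0.33485008 0.004     ]] jar [[ 0.68191715 -0.21686544  0.1       ]]
pred grip [ 0.674308   -0.11884202]
pred grip scene px [[221.77689069 225.05135192]] handle px [[303.81091308 230.54158964]]
220 [ 0.67608135 -0.10747796  0.24613307] 203 249 222 230 226.0 226.0
```

Run:
```python
from h import *
print(go([.50,.03,.30]))
```

```text
[-9.035 -8.16  -1.041]
```

Emit:
{"api": "play_rows", "payload": {"plan": [[1,-1,-0.9,-1,-6],[1,-2,-1.8,-1.04,-12],[1,-3,-2.7,-1.04,-18],[1,-4,-3.6,-1.04,-24],[1,-5,-4.5,-1.04,-30],[1,-6,-5.4,-1.04,-37],[1,-7,-6.3,-1.04,-37],[1,-8,-7.2,-1.04,-37],[1,-9.03,-8.16,-1.04,-37],[1,-9.03,-8.16,-1.04,-37]]}}

```text
t: 1.35
position: [0.5003, 0.0286, 0.3]
orientation: [0.405, -3.115, -0.0]
wrist_force: [0.2, 1.4, 0.0]
gripper_width: 0.0855
```

Run:
```python
from h import *
st()
m,p,d=snap('wrist','w1'); P,u,v=cloud(m,d)
print(np.round(-np.array(m['R']).T@m['t'],3))
```

```text
t 1.35 p [0.5003 0.0286 0.3   ] R [[-0.967, -0.256, -0.0], [-0.256, 0.967, 0.0], [0.0, 0.0, -1.0]] F [0.2 1.4 0. ] w 0.0855 q [-0.03  0.02  1.86  0.    1.26 -1.86]
[0.434 0.01  0.425]
```

View pics/w1.png

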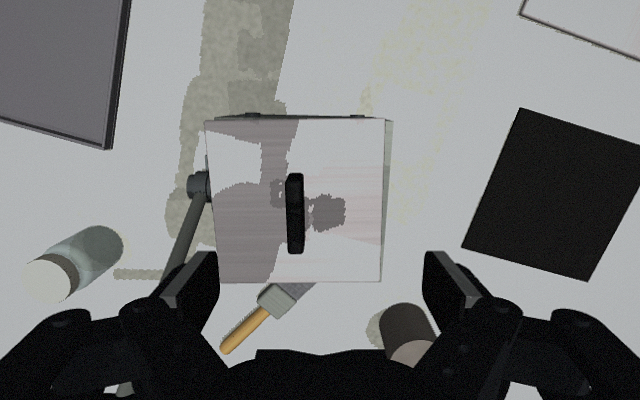

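Wrist view: the handle runs almost along the image column, x about 287–304 and y 174–253. The plate's corners are at about (205,120), (384,120), (381,282) and (218,282). The grasp is aligned, with the jaws left and right of it.

Run:
```python
from h import *
m,p,d=load('w1')
sub=(p.astype(int).sum(2)<100).astype(np.uint8); sub[:165]=0;sub[262:]=0;sub[:,:270]=0;sub[:,:270]=0;sub[:,325:]=0
P,u,v=cloud(m,d); k=(sub[v,u]>0)
print(np.percentile(P[k][:,2],[5,25,50,75,95]).round(3))
t=k&(P[:,2]>.15); pts=cast(m,np.c_[u,v][t],.156)[:,:2].astype(np.float32)
print('handle',cv2.minAreaRect(pts),pts.mean(0))
C=cast(m,[(205,120),(384,120),(381,282),(218,282)],.12); print(np.round(C,4),C.mean(0))
for i in range(4): e=C[(i+1)%4]-C[i]; print(np.linalg.norm(e),np.degrees(np.arctan2(e[1],e[0])))
b=(u>215)&(u<380)&(v>125)&(v<170); print(np.median(P[b][:,2]))
print(go([.5285,.0125,.3]))
```

```text
[0.138 0.154 0.155 0.156 0.156]
handle ((0.5268558263778687, 0.012533508241176605), (0.06469617784023285, 0.013845169916749), 15.666769981384277) [0.5259797  0.01223634]
[[ 0.4725 -0.0837  0.12  ]
 [ 0.4325  0.0673  0.12  ]
 [ 0.5833  0.1122  0.12  ]
 [ 0.6249 -0.0445  0.12  ]] [0.52831143 0.01282021 0.12      ]
0.15621843402355434 104.82471784653397
0.15729036090603155 16.599719907620845
0.16221081509804453 -75.11792335498902
0.1573812647004005 -165.58313229452747
0.11952240765618996
[-0.439 -0.312  0.007]
```

Run:
```python
from h import *
st();print(go([.527,.0125,.143]))
```

```text
t 1.4 p [0.5033 0.0221 0.3002] R [[-0.968, -0.252, 0.003], [-0.252, 0.968, -0.007], [-0.001, -0.008, -1.0]] F [ 2.  -3.8  1.3] w 0.0856 q [-0.04  0.02  1.86 -0.01  1.26 -1.86]
[-0.406 -0.28   3.147]
```

Emit:
{"api": "play_rows", "payload": {"plan": [[0,-0.44,-0.45,0,-0.5],[0,-0.44,-0.45,1,-0.5],[0,-0.44,-0.45,1.8,-0.5],[0,-0.44,-0.45,1.8,-0.5],[0,-0.44,-0.45,1.8,-0.5],[0,-0.44,-0.45,1.8,-0.5]], "force": 60}}

```text
t: 2.15
position: [0.5287, 0.0146, 0.2127]
orientation: [-0.419, 3.109, -0.001]
wrist_force: [0.3, 0.2, 0.4]
gripper_width: 0.0427
```

Run:
```python
from h import *
st();print(go([.527,.0125,.143]))
m,p,d=snap('wrist','w2')
sub=(p.astype(int).sum(2)<100)
P,u,v=cloud(m,d); k=sub[v,u]&(P[:,2]>.15)&(P[:,2]<.165)&(np.hypot(P[:,0]-.527,P[:,1]-.0125)<.05)
pts=cast(m,np.c_[u,v][k],.156)[:,:2].astype(np.float32)
print('handle',cv2.minAreaRect(pts),pts.mean(0)); st()
```

```text
t 2.15 p [0.5287 0.0146 0.2127] R [[-0.964, -0.265, 0.004], [-0.265, 0.964, -0.0], [-0.004, -0.001, -1.0]] F [0.3 0.2 0.4] w 0.0427 q [-0.05  0.16  1.89 -0.    1.08 -1.89]
[ 0.05  -0.03   1.394]
handle ((0.5269016027450562, 0.012032408267259598), (0.06414478272199631, 0.01342003047466278), 15.785411834716797) [0.52568024 0.01156788]
t 2.2 p [0.5286 0.0146 0.2126] R [[-0.964, -0.265, 0.004], [-0.265, 0.964, -0.0], [-0.004, -0.001, -1.0]] F [ 0.2 -0.2 -0.3] w 0.0429 q [-0.05  0.16  1.89 -0.    1.08 -1.89]
```

Emit:
{"api": "play_rows", "payload": {"plan": [[0,0.04,-0.04,0.6,0],[0,0.04,-0.04,1.1,0],[0,0.04,-0.04,1.4,0],[0,0.04,-0.04,1.4,0],[-1,0.04,-0.04,1.4,0],[-1,0.04,-0.04,1.4,0],[-1,0.04,-0.04,1.4,0],[-1,0.04,-0.04,1.4,0],[-1,0.04,-0.04,1.4,0],[-1,0.04,-0.04,1.4,0]], "force": 60}}

```text
t: 3.45
position: [0.5269, 0.0121, 0.1418]
orientation: [-0.419, 3.111, -0.0]
wrist_force: [-0.2, 0.6, 6.2]
gripper_width: 0.013
```

Emit:
{"api": "play_rows", "payload": {"plan": [[-1,0,0,-0.3,0],[-1,0,0,-0.8,0],[-1,0,0,-1.4,0],[-1,0,0,-2,0],[-1,0,0,-2,0],[-1,0,0,-2,0]]}}

```text
t: 4.2
position: [0.5243, 0.0121, 0.2388]
orientation: [0.419, -3.111, -0.001]
wrist_force: [-1.2, 0.2, -3.4]
gripper_width: 0.0127
```

Run:
```python
from h import *
st();print(go([.471,.3355,.24]))
```

```text
t 4.2 p [0.5243 0.0121 0.2388] R [[-0.964, -0.264, -0.003], [-0.264, 0.964, 0.0], [0.003, 0.001, -1.0]] F [-1.2  0.2 -3.4] w 0.0127 q [-0.06  0.13  1.88 -0.    1.14 -1.9 ]
[-0.682  6.52  -0.021]
```

Emit:
{"api": "play_rows", "payload": {"plan": [[-1,-0.06,0.6,0,0],[-1,-0.15,1.5,0,0],[-1,-0.24,2.5,0,0],[-1,-0.34,3.5,0,0],[-1,-0.44,4.5,0,0],[-1,-0.53,5.5,0,0],[-1,-0.6,6.2,0,0],[-1,-0.63,6.53,0,0],[-1,-0.63,6.53,0,0],[-1,-0.63,6.53,0,0]]}}

```text
t: 5.45
position: [0.4696, 0.3338, 0.2394]
orientation: [0.418, -3.112, 0.003]
wrist_force: [-0.1, 0.0, -4.3]
gripper_width: 0.0134
```

Emit:
{"api": "play_rows", "payload": {"plan": [[-1,0,0,0.6,0],[-1,0,0,1.4,0],[-1,0,0,2.3,0],[-1,0,0,3.1,0],[-1,0,0,3.6,0],[-1,0,0,3.8,0],[-1,0,0,3.9,0],[-1,0,0,3.95,0],[-1,0,0,3.95,0]]}}

```text
t: 6.58
position: [0.4704, 0.3357, 0.0438]
orientation: [-0.419, 3.112, 0.001]
wrist_force: [-0.3, -0.2, -3.0]
gripper_width: 0.0134
```

Run:
```python
from h import *
st();print(go([.471,.3355,.0315]))
```

```text
t 6.58 p [0.4704 0.3357 0.0438] R [[-0.964, -0.264, 0.002], [-0.264, 0.964, 0.001], [-0.002, 0.0, -1.0]] F [-0.3 -0.2 -3. ] w 0.0134 q [ 0.54  0.49  1.86 -0.    0.79 -1.29]
[-0.009 -0.006  0.246]
```

Lower the last 12 mm until contact, release, and rise.

Emit:
{"api": "play_rows", "payload": {"plan": [[-1,0,0,0.1,0],[-1,0,0,0.18,0],[-1,0,0,0.23,0],[-1,0,0,0.25,0],[-1,0,0,0.25,0],[0,0,0,0.25,0],[0,0,0,0.25,0],[0,0,0,0.25,0],[0,0,0,0.25,0]]}}

```text
t: 7.7
position: [0.4698, 0.3353, 0.0302]
orientation: [-0.419, 3.113, 0.0]
wrist_force: [-0.0, 0.2, -0.3]
gripper_width: 0.0427
```

Emit:
{"api": "play_rows", "payload": {"plan": [[0,0,0,-0.5,0],[0,0,0,-1.5,0],[0,0,0,-2.5,0],[0,0,0,-3.5,0],[0,0,0,-4.5,0],[0,0,0,-5.5,0],[0,0,0,-5.8,0],[0,0,0,-5.8,0],[0,0,0,-5.8,0]]}}

```text
t: 8.82
position: [0.4685, 0.3346, 0.3176]
orientation: [0.419, -3.109, 0.003]
wrist_force: [0.4, -0.1, 0.9]
gripper_width: 0.0428
```

Run:
```python
from h import *
st()
m,p,d=snap('wrist','w3'); P,u,v=cloud(m,d); sub=(p.astype(int).sum(2)<100)
k=sub[v,u]&(P[:,2]>.038)&(P[:,2]<.055)&(np.hypot(P[:,0]-.471,P[:,1]-.3355)<.06)
pts=cast(m,np.c_[u,v][k],.046)[:,:2].astype(np.float32)
print('handle',cv2.minAreaRect(pts),np.median(P[k][:,2])); 
m,p,d=snap('top','top1')
print(go([.6,.1,.33]),go([.67,-.115,.33]))
```

```text
t 8.82 p [0.4685 0.3346 0.3176] R [[-0.964, -0.264, -0.004], [-0.264, 0.964, -0.002], [0.004, -0.001, -1.0]] F [ 0.4 -0.1  0.9] w 0.0428 q [ 0.54  0.16  1.67 -0.    1.31 -1.29]
handle ((0.4704062044620514, 0.33478355407714844), (0.06421544402837753, 0.01195904053747654), 15.187477111816406) 0.04529152880907189
[-1.293 -5.221 -0.25 ] [-1.506 -9.738 -0.245]
```

View pics/top1.png

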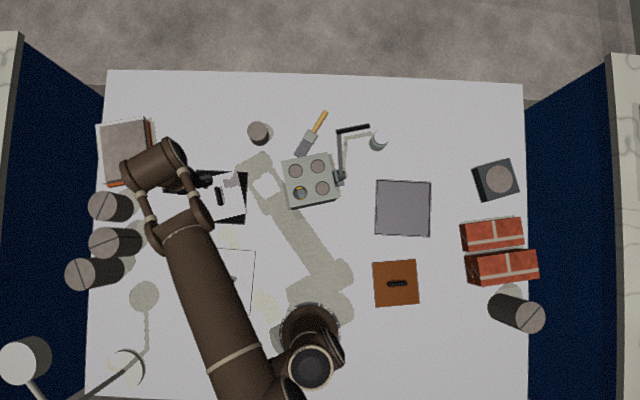

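Top view: the plate lies on the mat. The mould shows three cylinders at (295,170), (318,165) and (322,187), and the cavity at (299,192) is empty. Next is the lever.

Emit:
{"api": "play_rows", "payload": {"plan": [[0.6,-0.1,-0.7,-0.3,9],[0.6,-0.25,-1.6,-0.6,18],[0.6,-0.4,-2.6,-0.8,27],[0.6,-0.55,-3.6,-0.8,36],[0.6,-0.7,-4.6,-0.8,45],[0.6,-0.85,-5.6,-0.8,54],[0.6,-1,-6.6,-0.8,63],[0.6,-1.15,-7.6,-0.8,72],[0.6,-1.3,-8.6,-0.8,81],[0.6,-1.45,-9.4,-0.8,90]]}}

```text
t: 10.18
position: [0.6639, -0.1008, 0.3579]
orientation: [-1.911, -2.49, 0.002]
wrist_force: [-0.6, -0.3, 0.7]
gripper_width: 0.0684
```

Emit:
{"api": "play_rows", "payload": {"plan": [[0.6,-0.4,0.05,0,0],[0.6,-0.4,0.05,0,0],[0.6,-0.4,0.05,0,0],[0.6,-0.4,0.05,0,0]]}}

```text
t: 10.68
position: [0.6713, -0.1157, 0.3606]
orientation: [-1.902, -2.5, -0.001]
wrist_force: [-0.6, 0.1, -0.7]
gripper_width: 0.0685
```

Run:
```python
from h import *
st()
m,p,d=snap('wrist','w4'); P,u,v=cloud(m,d); sub=(p.astype(int).sum(2)<130)
k=sub[v,u]&(P[:,2]>.235)&(P[:,2]<.265)&(np.hypot(P[:,0]-.673,P[:,1]+.12)<.08)
pts=cast(m,np.c_[u,v][k],.247)[:,:2].astype(np.float32)
print('grip',cv2.minAreaRect(pts),np.percentile(P[k][:,2],[10,50,90]),k.sum())
```

```text
t 10.68 p [ 0.6713 -0.1157  0.3606] R [[-0.267, 0.964, 0.0], [0.964, 0.267, 0.0], [0.0, 0.0, -1.0]] F [-0.6  0.1 -0.7] w 0.0685 q [-0.23  0.35  1.36  0.    1.44 -0.51]
grip ((0.6678389310836792, -0.1126837283372879), (0.015489261597394943, 0.10459039360284805), 13.757513046264648) [0.2461921  0.24911476 0.25052775] 2931
```

View pics/w4.png

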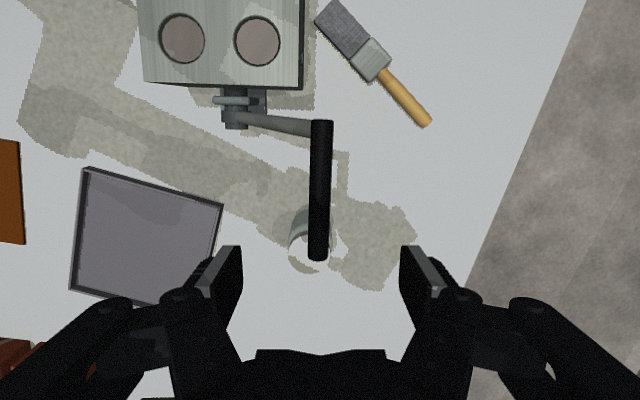

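The wrist view shows the grip bar from (321,125) to (317,255), between the jaws. Its top is at z = 0.250, as expected. Now descend and close on it.

Emit:
{"api": "play_rows", "payload": {"plan": [[0.6,-0.03,-0.05,0.6,0],[0.6,-0.03,-0.05,1.3,0],[0.6,-0.03,-0.05,1.9,0],[0.6,-0.03,-0.05,2.3,0],[0.6,-0.03,-0.05,2.4,0],[0.6,-0.03,-0.05,2.4,0],[-1,-0.03,-0.05,2.4,0],[-1,-0.03,-0.05,2.4,0],[-1,-0.03,-0.05,2.4,0],[-1,-0.03,-0.05,2.4,0]], "force": 100}}

```text
t: 11.98
position: [0.6711, -0.1194, 0.2415]
orientation: [1.905, 2.494, 0.004]
wrist_force: [2.9, 0.4, 1.9]
gripper_width: 0.0134
```

Run:
```python
from h import *
st()
```

```text
t 11.97 p [ 0.6711 -0.1194  0.2415] R [[-0.263, 0.965, 0.004], [0.965, 0.263, 0.0], [-0.001, 0.004, -1.0]] F [2.9 0.4 1.9] w 0.0134 q [-0.24  0.42  1.5   0.    1.22 -0.51]
```

Emit:
{"api": "play_rows", "payload": {"plan": [[-1,0,-0.15,-0.08,0],[-1,0,-0.396,-0.191,0],[-1,0,-0.6,-0.27,0],[-1,0,-0.809,-0.342,0],[-1,0,-1.02,-0.4,0],[-1,0,-1.235,-0.451,0],[-1,0,-1.45,-0.488,0],[-1,0,-1.67,-0.517,0],[-1,0,-1.89,-0.533,0],[-1,0,-2.109,-0.539,0]]}}

```text
t: 13.22
position: [0.5745, -0.1428, 0.2711]
orientation: [1.902, 2.488, 0.03]
wrist_force: [11.5, 12.0, 3.6]
gripper_width: 0.0134
```

Run:
```python
from h import *
st()
```

```text
t 13.22 p [ 0.5745 -0.1428  0.2711] R [[-0.262, 0.965, 0.019], [0.965, 0.262, 0.009], [0.004, 0.021, -1.0]] F [11.5 12.   3.6] w 0.0134 q [-0.32  0.22  1.7   0.02  1.21 -0.6 ]
```

Emit:
{"api": "play_rows", "payload": {"plan": [[-1,0.05,-0.22,0.006,0],[-1,0.06,-0.439,0.022,0],[-1,0.065,-0.658,0.049,0],[-1,0.07,-0.875,0.088,0],[-1,0.075,-1.09,0.137,0],[-1,0.08,-1.301,0.197,0],[-1,0.085,-1.51,0.268,0],[-1,0.09,-1.714,0.348,0],[-1,0.095,-1.914,0.44,0],[-1,0.1,-2.11,0.539,0]]}}

```text
t: 14.48
position: [0.4706, -0.1689, 0.2481]
orientation: [1.906, 2.484, 0.02]
wrist_force: [0.8, 12.1, 25.5]
gripper_width: 0.0128
```

Run:
```python
from h import *
st()
```

```text
t 14.47 p [ 0.4706 -0.1689  0.2481] R [[-0.259, 0.966, 0.017], [0.966, 0.259, 0.004], [-0.001, 0.017, -1.0]] F [ 0.8 12.1 25.5] w 0.0128 q [-0.44  0.06  1.93  0.01  1.14 -0.7 ]
```

Emit:
{"api": "play_rows", "payload": {"plan": [[-1,0.04,-0.08,-0.02,0],[-1,0.08,-0.16,-0.02,0],[-1,0.08,-0.2,0,0],[-1,0.08,-0.2,0,0],[-1,0.08,-0.2,0,0],[-1,0.08,-0.2,0,0]]}}

```text
t: 15.22
position: [0.4616, -0.172, 0.244]
orientation: [1.891, 2.483, 0.009]
wrist_force: [14.2, -2.5, -0.9]
gripper_width: 0.0126
```

Run:
```python
from h import *
st()
m,p,d=snap('scene','s1')
cv2.imwrite('pics/s1c.png',cv2.resize(p[180:330,160:400,::-1],None,fx=3,fy=3))
```

```text
t 15.22 p [ 0.4616 -0.172   0.244 ] R [[-0.266, 0.964, 0.02], [0.964, 0.266, -0.008], [-0.013, 0.017, -1.0]] F [14.2 -2.5 -0.9] w 0.0126 q [-0.45  0.04  1.96  0.    1.12 -0.72]
```

View pics/s1c.png

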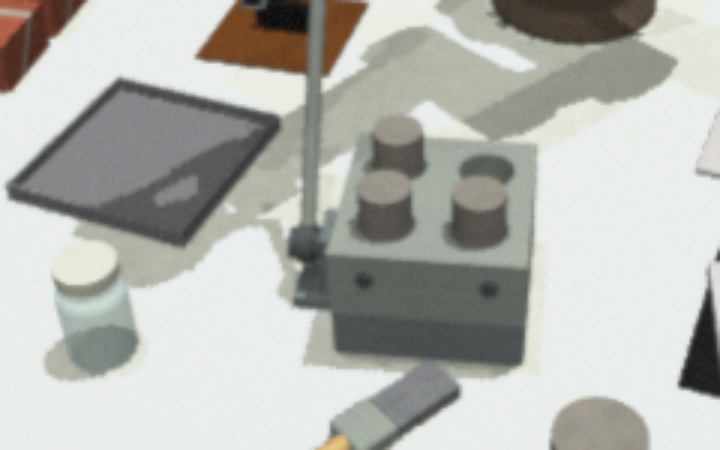

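The lever is at about 1.03 rad, and three cylinders stand raised at crop (397,145), (385,205) and (478,212). Easing it back now.

Emit:
{"api": "play_rows", "payload": {"plan": [[-1,-0.01,0.18,-0.06,0],[-1,-0.02,0.396,-0.15,0],[-1,-0.03,0.596,-0.24,0],[-1,-0.035,0.8,-0.31,0],[-1,-0.04,1.009,-0.37,0],[-1,-0.05,1.22,-0.43,0],[-1,-0.055,1.435,-0.47,0],[-1,-0.06,1.65,-0.51,0],[-1,-0.07,1.871,-0.535,0],[-1,-0.08,2.09,-0.545,0]]}}

```text
t: 16.52
position: [0.5593, -0.1477, 0.2701]
orientation: [1.903, 2.487, 0.002]
wrist_force: [11.8, -15.9, -8.2]
gripper_width: 0.0128
```

Run:
```python
from h import *
st()
```

```text
t 16.52 p [ 0.5593 -0.1477  0.2701] R [[-0.261, 0.965, 0.009], [0.965, 0.261, -0.005], [-0.007, 0.007, -1.0]] F [ 11.8 -15.9  -8.2] w 0.0128 q [-0.33  0.19  1.73 -0.    1.21 -0.6 ]
```

Emit:
{"api": "play_rows", "payload": {"plan": [[-1,-0.06,0.22,0.04,0],[-1,-0.08,0.44,0.06,0],[-1,-0.09,0.659,0.08,0],[-1,-0.1,0.88,0.11,0],[-1,-0.11,1.094,0.145,0],[-1,-0.12,1.31,0.2,0],[-1,-0.13,1.52,0.255,0],[-1,-0.14,1.73,0.33,0],[-1,-0.15,1.933,0.41,0],[-1,-0.16,2.14,0.5,0]]}}

```text
t: 17.77
position: [0.6632, -0.1229, 0.2439]
orientation: [1.905, 2.496, 0.007]
wrist_force: [7.4, -8.5, 0.1]
gripper_width: 0.0125
```

Run:
```python
from h import *
st()
```

```text
t 17.77 p [ 0.6632 -0.1229  0.2439] R [[-0.264, 0.965, 0.004], [0.965, 0.264, 0.003], [0.002, 0.005, -1.0]] F [ 7.4 -8.5  0.1] w 0.0125 q [-0.25  0.4   1.51  0.    1.22 -0.52]
```

Emit:
{"api": "play_rows", "payload": {"plan": [[-1,-0.05,0.08,0.04,0],[-1,-0.1,0.17,0.07,0],[-1,-0.1,0.2,0.08,0],[-1,-0.1,0.2,0.08,0],[0.2,-0.1,0.2,0.08,0],[0.2,-0.1,0.2,0.08,0],[0.2,-0.1,0.2,0.08,0],[0.2,-0.1,0.2,0.08,0]]}}

```text
t: 18.77
position: [0.6719, -0.1276, 0.2381]
orientation: [-1.905, -2.497, 0.001]
wrist_force: [-0.4, 0.5, -0.3]
gripper_width: 0.0513
```

Emit:
{"api": "play_rows", "payload": {"plan": [[0.2,0,0,-0.3,0],[0.2,0,0,-0.9,0],[0.2,0,0,-1.6,0],[0.2,0,0,-2.4,0],[0.2,0,0,-2.4,0],[0.2,0,0,-2.4,0]]}}

```text
t: 19.52
position: [0.6721, -0.1272, 0.359]
orientation: [1.905, 2.497, 0.0]
wrist_force: [0.5, -0.0, -1.1]
gripper_width: 0.0509
```

Run:
```python
from h import *
st()
m,p,d=snap('wrist','w5'); P,u,v=cloud(m,d); sub=(p.astype(int).sum(2)<130)
k=sub[v,u]&(P[:,2]>.235)&(P[:,2]<.265)&(np.hypot(P[:,0]-.673,P[:,1]+.12)<.08)
print('grip',cv2.minAreaRect(cast(m,np.c_[u,v][k],.247)[:,:2].astype(np.float32)),np.median(P[k][:,2]))
m,p,d=snap('top','top2')
cv2.imwrite('pics/top2c.png',cv2.resize(p[110:250,260:440,::-1],None,fx=4,fy=4))
P,u,v=cloud(m,d)
a=np.radians(15)
for lx,ly in [(1,1),(1,-1),(-1,-1),(-1,1)]:
    c=np.array([.527,.0125])+.038*np.array([lx*np.cos(a)-ly*np.sin(a),lx*np.sin(a)+ly*np.cos(a)])
    k=(np.hypot(P[:,0]-c[0],P[:,1]-c[1])<.026)&(P[:,2]>.135)&(P[:,2]<.17)
    if k.sum()>30: 
        (q,r)=cv2.minEnclosingCircle(cast(m,np.c_[u,v][k&(abs(P[:,2]-.148)<.006)],.148)[:,:2].astype(np.float32)); print(lx,ly,c.round(4),k.sum(),np.percentile(P[k][:,2],[10,50,90]).round(3),np.round(q,4),round(r,4))
    else: print(lx,ly,c.round(4),k.sum())
```

```text
t 19.52 p [ 0.6721 -0.1272  0.359 ] R [[-0.264, 0.964, 0.001], [0.964, 0.264, -0.0], [-0.0, 0.001, -1.0]] F [ 0.5 -0.  -1.1] w 0.0509 q [-0.25  0.35  1.36 -0.    1.43 -0.52]
grip ((0.6676846146583557, -0.11278779804706573), (0.015293155796825886, 0.10433757305145264), 13.885197639465332) 0.24908393637942888
1 1 [0.5539 0.059 ] 145 [0.145 0.149 0.151] [0.5554 0.0623] 0.0222
1 -1 [ 0.5735 -0.0144] 144 [0.145 0.148 0.152] [ 0.573  -0.0111] 0.0216
-1 -1 [ 0.5001 -0.034 ] 114 [0.145 0.148 0.152] [ 0.4994 -0.0288] 0.0218
-1 1 [0.4805 0.0394] 0
```

View pics/top2c.png

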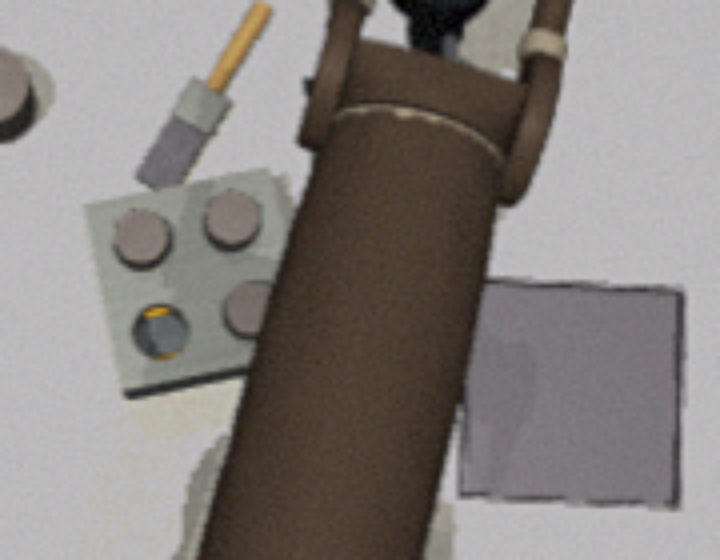

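Crop: three raised cylinders at (143,238), (232,220) and (253,308), and the lever grip is exactly where it was at the start. Moving over the press for a precise look.

Emit:
{"api": "play_rows", "payload": {"plan": [[0.4,0.7,-0.4,0,0],[0.4,1.5,-0.9,0,0],[0.4,2.3,-1.5,0,0],[0.4,3,-1.9,0,0],[0.4,3.2,-2.07,0,0],[0.4,3.2,-2.07,0,0],[0.4,3.2,-2.07,0,0],[0.4,3.2,-2.07,0,0]]}}

```text
t: 20.62
position: [0.5309, -0.001, 0.3582]
orientation: [-1.907, -2.497, 0.0]
wrist_force: [0.3, -0.2, 0.4]
gripper_width: 0.0597
```

```bash
cat > cyl.py <<'E'
from h import *
def cyls(f,cs,zt,r=.026):
    m,p,d=snap('wrist',f); P,u,v=cloud(m,d); out=[]
    for c in cs:
        k=(np.hypot(P[:,0]-c[0],P[:,1]-c[1])<r+.004)&(abs(P[:,2]-zt)<.006)
        if k.sum()<50: print(c,'none',k.sum()); continue
        q,R=cv2.minEnclosingCircle(cast(m,np.c_[u,v][k],zt)[:,:2].astype(np.float32)); 
        print(np.round(c,4),k.sum(),'z',np.median(P[k][:,2]).round(4),'circ',np.round(q,4),round(R,4),'mean',P[k].mean(0).round(4))
    return m,p,d
E
python3 - <<'E'
from cyl import *
st()
m,p,d=cyls('w6',[(.555,.06),(.573,-.013),(.4995,-.031)],.148)
P,u,v=cloud(m,d); k=(abs(P[:,2]-.114)<.004)&(np.hypot(P[:,0]-.528,P[:,1]-.014)<.13)
im=np.zeros(d.shape,np.uint8); im[v[k],u[k]]=255; c=max(cv2.findContours(im,0,2)[0],key=cv2.contourArea)
print('mould',cv2.minAreaRect(cast(m,c[:,0].astype(float),.114)[:,:2].astype(np.float32)))
E
```

```text
t 20.62 p [ 0.5309 -0.001   0.3582] R [[-0.263, 0.965, -0.0], [0.965, 0.263, -0.0], [-0.0, -0.0, -1.0]] F [ 0.3 -0.2  0.4] w 0.0597 q [-0.08  0.04  1.72 -0.    1.38 -0.35]
[0.555 0.06 ] 1658 z 0.1474 circ [0.5554 0.0632] 0.022 mean [0.5554 0.0634 0.1474]
[ 0.573 -0.013] 1406 z 0.1475 circ [ 0.5727 -0.0103] 0.0222 mean [ 0.573  -0.01    0.1475]
[ 0.4995 -0.031 ] 1414 z 0.1475 circ [ 0.5001 -0.0278] 0.0223 mean [ 0.4998 -0.0277  0.1475]
mould ((0.5276994705200195, 0.01727484166622162), (0.16005933284759521, 0.16014067828655243), 13.593114852905273)
```

View pics/w6.png

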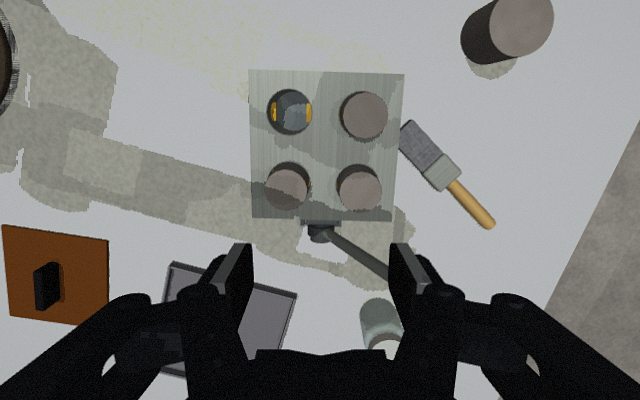

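The view shows cylinders at (364,115), (359,190) and (288,187), with the empty cavity at (291,112). The mould fits 160.1 × 160.1 mm, centred at (0.5277, 0.0172) with yaw 13.6°.

Run:
```python
from h import *
print(go([.5554,.0632,.136]))
```

```text
[1.107 0.814 4.444]
```

Emit:
{"api": "play_rows", "payload": {"plan": [[0.4,0.6,0.4,0.3,1.6],[0.4,1.1,0.8,1,1.6],[0.4,1.1,0.81,2,1.6],[0.4,1.1,0.81,3,1.6],[0.4,1.1,0.81,3.6,1.6],[0.4,1.1,0.81,3.6,1.6],[0.4,1.1,0.81,3.6,1.6]], "force": 50}}

```text
t: 21.55
position: [0.556, 0.0634, 0.1798]
orientation: [1.939, 2.47, 0.002]
wrist_force: [0.9, -0.5, 0.4]
gripper_width: 0.0598
```

Run:
```python
from h import *
st(); print(go([.5554,.0632,.136]))
```

```text
t 21.55 p [0.556  0.0634 0.1798] R [[-0.237, 0.971, 0.002], [0.971, 0.237, 0.0], [-0.0, 0.002, -1.0]] F [ 0.9 -0.5  0.4] w 0.0598 q [ 0.04  0.26  1.85 -0.    1.03 -0.2 ]
[ 0.    -0.014  0.876]
```

Emit:
{"api": "play_rows", "payload": {"plan": [[0.4,0,0,0.4,0],[0.4,0,0,0.75,0],[0.4,0,0,0.87,0],[0.4,0,0,0.87,0],[-0.4,0,0,0.87,0],[-0.4,0,0,0.87,0],[-0.4,0,0,0.87,0],[-0.4,0,0,0.87,0],[-0.4,0,0,0.87,0]], "force": 50}}

```text
t: 22.68
position: [0.5559, 0.0636, 0.1361]
orientation: [1.939, 2.469, 0.003]
wrist_force: [2.0, -0.5, 5.0]
gripper_width: 0.0425
```

Emit:
{"api": "play_rows", "payload": {"plan": [[-0.4,0,0,-0.2,0],[-0.4,0,0,-0.6,0],[-0.4,0,0,-1.2,0],[-0.4,0,0,-1.9,0],[-0.4,0,0,-2.4,0],[-0.4,0,0,-2.6,0],[-0.4,0,0,-2.6,0],[-0.4,0,0,-2.6,0]]}}

```text
t: 23.68
position: [0.5532, 0.0635, 0.2629]
orientation: [-1.938, -2.469, 0.004]
wrist_force: [0.1, -0.6, -2.8]
gripper_width: 0.0426
```

Run:
```python
from h import *
st(); print(go([.4488-.045,-.3226+.045,.265]),go([.43,-.05,.265]))
```

```text
t 23.68 p [0.5532 0.0635 0.2629] R [[-0.237, 0.971, -0.004], [0.971, 0.237, -0.0], [0.001, -0.004, -1.0]] F [ 0.1 -0.6 -2.8] w 0.0426 q [ 0.04  0.17  1.78 -0.    1.2  -0.2 ]
[-5.917 -4.523 -0.028] [-1.62  -2.933 -0.031]
```

Emit:
{"api": "play_rows", "payload": {"plan": [[-0.4,-0.2,-0.6,0,0],[-0.4,-0.5,-1.5,0,0],[-0.4,-1,-2.3,0,0],[-0.4,-1.6,-2.9,0,0],[-0.4,-2.6,-3.3,0,0],[-0.4,-3.6,-3.7,0,0],[-0.4,-4.6,-4,0,0],[-0.4,-5.5,-4.4,0,0],[-0.4,-5.9,-4.5,0,0],[-0.4,-5.9,-4.5,0,0]]}}

```text
t: 24.92
position: [0.4056, -0.277, 0.2639]
orientation: [-1.941, -2.467, -0.001]
wrist_force: [-0.7, 0.6, -2.9]
gripper_width: 0.0423
```

Emit:
{"api": "play_rows", "payload": {"plan": [[-0.4,0,0,0.7,0],[-0.4,0,0,1.6,0],[-0.4,0,0,2.6,0],[-0.4,0,0,3.4,0],[-0.4,0,0,3.8,0],[-0.4,0,0,3.95,0],[-0.4,0,0,4,0],[-0.4,0,0,4,0]]}}

```text
t: 25.92
position: [0.4069, -0.2766, 0.0659]
orientation: [1.938, 2.47, 0.0]
wrist_force: [0.1, 0.1, -1.6]
gripper_width: 0.0424
```

Run:
```python
from h import *
st(); print(go([.4488-.045,-.3226+.045,.0525]))
m,p,d=snap('wrist','w7')
m,p,d=snap('scene','s2')
cv2.imwrite('pics/s2c.png',cv2.resize(p[140:290,130:370,::-1],None,fx=3,fy=3))
```

```text
t 25.93 p [ 0.4069 -0.2766  0.0659] R [[-0.238, 0.971, 0.001], [0.971, 0.238, -0.001], [-0.001, 0.001, -1.0]] F [ 0.1  0.1 -1.6] w 0.0424 q [-0.69  0.32  2.06  0.    0.76 -0.93]
[-0.004 -0.066  0.268]
```

View pics/s2c.png

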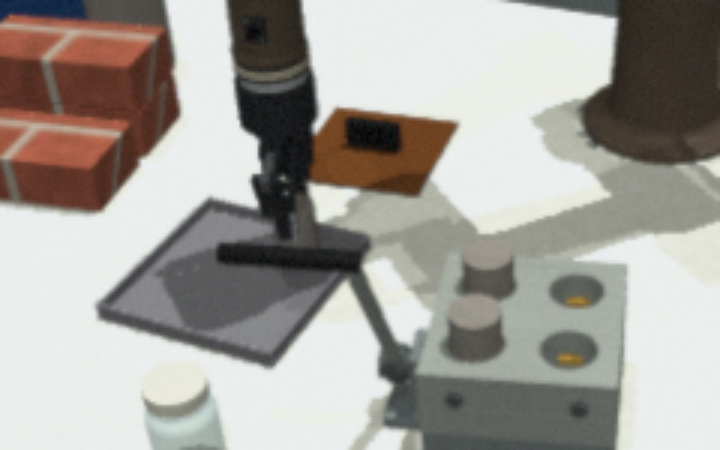

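Cylinder A hangs upright over the tray's near corner, and two remain raised at crop (487,268) and (474,325). Setting it down.

Emit:
{"api": "play_rows", "payload": {"plan": [[-0.4,0,-0.05,0.12,0],[-0.4,0,-0.05,0.2,0],[-0.4,0,-0.05,0.25,0],[-0.4,0,-0.05,0.27,0],[-0.4,0,-0.05,0.27,0],[0.4,0,-0.05,0.27,0],[0.4,0,-0.05,0.27,0],[0.4,0,-0.05,0.27,0],[0.4,0,-0.05,0.27,0]]}}

```text
t: 27.15
position: [0.4037, -0.277, 0.0515]
orientation: [1.94, 2.471, 0.0]
wrist_force: [-0.5, 0.6, -0.3]
gripper_width: 0.06
```

Emit:
{"api": "play_rows", "payload": {"plan": [[0.4,0,0,-0.5,0],[0.4,0,0,-1.3,0],[0.4,0,0,-2.3,0],[0.4,0,0,-3.3,0],[0.4,0,0,-4.3,0],[0.4,0,0,-5,0],[0.4,0,0,-5,0],[0.4,0,0,-5,0]]}}

```text
t: 28.15
position: [0.4031, -0.2765, 0.3004]
orientation: [-1.939, -2.47, -0.0]
wrist_force: [-0.4, 0.3, -0.2]
gripper_width: 0.0594
```

Run:
```python
from cyl import *
st()
m,p,d=cyls('w8',[(.404,-.278)],.064)
P,u,v=cloud(m,d)
print(go([.44,-.06,.30]),go([.5,-.0278,.18]))
```

```text
t 28.15 p [ 0.4031 -0.2765  0.3004] R [[-0.237, 0.971, -0.001], [0.971, 0.237, 0.001], [0.001, -0.001, -1.0]] F [-0.4  0.3 -0.2] w 0.0594 q [-0.69 -0.01  1.89  0.    1.26 -0.93]
[ 0.404 -0.278] 1271 z 0.0636 circ [ 0.4018 -0.2774] 0.0219 mean [ 0.4017 -0.2773  0.0636]
[4.026e+00 1.750e+00 1.000e-03] [4.36  3.073 2.399]
```

Emit:
{"api": "play_rows", "payload": {"plan": [[0.35,0.8,0.4,0,0],[0.35,1.8,0.8,0,0],[0.35,2.8,1.3,0,0],[0.35,3.7,1.9,0,0],[0.35,4.2,2.7,0,0],[0.35,4.36,3.07,0.4,0],[0.35,4.36,3.07,1.4,0],[0.35,4.36,3.07,2.3,0],[0.35,4.36,3.07,2.4,0],[0.35,4.36,3.07,2.4,0]]}}

```text
t: 29.45
position: [0.5008, -0.0288, 0.1812]
orientation: [-1.939, -2.47, 0.001]
wrist_force: [0.4, -0.2, 0.5]
gripper_width: 0.0578
```

Run:
```python
from h import *
st(); print(go([.5,-.0278,.136]))
```

```text
t 29.45 p [ 0.5008 -0.0288  0.1812] R [[-0.237, 0.971, -0.001], [0.971, 0.237, 0.0], [0.001, -0.001, -1.0]] F [ 0.4 -0.2  0.5] w 0.0578 q [-0.14  0.15  1.98  0.    1.02 -0.38]
[ 0.023 -0.01   0.904]
```

Emit:
{"api": "play_rows", "payload": {"plan": [[0.35,0.02,-0.01,0.4,0],[0.35,0.02,-0.01,0.75,0],[0.35,0.02,-0.01,0.88,0],[0.35,0.02,-0.01,0.88,0],[-0.4,0.02,-0.01,0.88,0],[-0.4,0.02,-0.01,0.88,0],[-0.4,0.02,-0.01,0.88,0],[-0.4,0.02,-0.01,0.88,0],[-0.4,0.02,-0.01,0.88,0]]}}

```text
t: 30.58
position: [0.5012, -0.028, 0.1385]
orientation: [1.939, 2.47, 0.002]
wrist_force: [-0.2, 0.3, 6.2]
gripper_width: 0.0425
```

Emit:
{"api": "play_rows", "payload": {"plan": [[-0.4,0,0,-0.2,0],[-0.4,0,0,-0.6,0],[-0.4,0,0,-1.2,0],[-0.4,0,0,-1.9,0],[-0.4,0,0,-2.4,0],[-0.4,0,0,-2.6,0],[-0.4,0,0,-2.6,0],[-0.4,0,0,-2.6,0]]}}

```text
t: 31.58
position: [0.4991, -0.0278, 0.2658]
orientation: [-1.938, -2.469, 0.003]
wrist_force: [-0.2, -0.8, -2.3]
gripper_width: 0.0425
```

Run:
```python
from h import *
st(); print(go([.4488-.045,-.3226-.045,.265]),go([.43,-.05,.265]))
```

```text
t 31.57 p [ 0.4991 -0.0278  0.2658] R [[-0.237, 0.971, -0.003], [0.971, 0.237, 0.0], [0.001, -0.003, -1.0]] F [-0.2 -0.8 -2.3] w 0.0425 q [-0.14  0.05  1.9  -0.    1.19 -0.38]
[-6.149 -3.465  0.02 ] [-0.104 -1.447  0.021]
```

Emit:
{"api": "play_rows", "payload": {"plan": [[-0.4,-0.1,-0.6,0,0],[-0.4,-0.3,-1.4,0,0],[-0.4,-1.2,-1.9,0,0],[-0.4,-2.2,-2.2,0,0],[-0.4,-3.2,-2.5,0,0],[-0.4,-4.2,-2.8,0,0],[-0.4,-5.2,-3.2,0,0],[-0.4,-5.9,-3.4,0,0],[-0.4,-6.15,-3.47,0,0],[-0.4,-6.15,-3.47,0,0]]}}

```text
t: 32.83
position: [0.4042, -0.3675, 0.2662]
orientation: [-1.94, -2.468, -0.001]
wrist_force: [-0.1, -0.4, -1.9]
gripper_width: 0.0425
```

Emit:
{"api": "play_rows", "payload": {"plan": [[-0.4,0,0,0.7,0],[-0.4,0,0,1.6,0],[-0.4,0,0,2.6,0],[-0.4,0,0,3.4,0],[-0.4,0,0,3.8,0],[-0.4,0,0,3.95,0],[-0.4,0,0,4,0],[-0.4,0,0,4,0]]}}

```text
t: 33.83
position: [0.4056, -0.3681, 0.0686]
orientation: [1.938, 2.47, -0.0]
wrist_force: [-0.2, 0.4, -2.3]
gripper_width: 0.0425
```

Run:
```python
from h import *
st(); print(go([.4488-.045,-.3226-.045,.0545]))
```

```text
t 33.83 p [ 0.4056 -0.3681  0.0686] R [[-0.238, 0.971, 0.001], [0.971, 0.238, -0.001], [-0.001, 0.001, -1.0]] F [-0.2  0.4 -2.3] w 0.0425 q [-0.82  0.4   1.93  0.    0.81 -1.06]
[ 0.019 -0.032  0.281]
```

Emit:
{"api": "play_rows", "payload": {"plan": [[-0.4,0,-0.03,0.12,0],[-0.4,0,-0.03,0.22,0],[-0.4,0,-0.03,0.26,0],[-0.4,0,-0.03,0.28,0],[-0.4,0,-0.03,0.28,0],[0.35,0,-0.03,0.28,0],[0.35,0,-0.03,0.28,0],[0.35,0,-0.03,0.28,0],[0.35,0,-0.03,0.28,0]]}}

```text
t: 34.95
position: [0.4033, -0.3682, 0.0534]
orientation: [1.94, 2.471, -0.0]
wrist_force: [0.9, 1.0, -0.8]
gripper_width: 0.0572
```

Emit:
{"api": "play_rows", "payload": {"plan": [[0.4,0,0,-0.5,0],[0.4,0,0,-1.3,0],[0.4,0,0,-2.3,0],[0.4,0,0,-3.3,0],[0.4,0,0,-4.3,0],[0.4,0,0,-5,0],[0.4,0,0,-5,0],[0.4,0,0,-5,0]]}}

```text
t: 35.95
position: [0.4028, -0.3677, 0.3024]
orientation: [-1.939, -2.47, -0.0]
wrist_force: [-0.1, 0.3, -0.3]
gripper_width: 0.0596
```

Run:
```python
from cyl import *
st()
cyls('w9',[(.404,-.368),(.402,-.2775)],.064)
print(go([.47,-.06,.30]),go([.5727,-.0103,.18]))
```

```text
t 35.95 p [ 0.4028 -0.3677  0.3024] R [[-0.237, 0.971, -0.001], [0.971, 0.237, 0.001], [0.002, -0.001, -1.0]] F [-0.1  0.3 -0.3] w 0.0596 q [-0.82  0.11  1.76 -0.    1.27 -1.06]
[ 0.404 -0.368] 1255 z 0.0636 circ [ 0.4016 -0.3681] 0.0221 mean [ 0.4014 -0.3682  0.0636]
[ 0.402  -0.2775] 1515 z 0.0634 circ [ 0.4016 -0.2781] 0.022 mean [ 0.4016 -0.2777  0.0634]
[5.651 2.771 0.044] [6.121 5.006 2.442]
```

Emit:
{"api": "play_rows", "payload": {"plan": [[0.4,0.8,0.4,0,0],[0.4,1.8,0.8,0,0],[0.4,2.8,1.3,0,0],[0.4,3.8,1.8,0,0],[0.4,4.8,2.3,0,0],[0.4,5.5,2.9,0,0],[0.4,5.8,3.8,0,0],[0.4,6.12,4.7,0,0],[0.4,6.12,5,0,0],[0.4,6.12,5,0,0]]}}

```text
t: 37.25
position: [0.573, -0.0115, 0.3014]
orientation: [-1.937, -2.469, 0.004]
wrist_force: [-0.0, 0.1, -0.3]
gripper_width: 0.0596
```

Emit:
{"api": "play_rows", "payload": {"plan": [[0.4,0,0,0.6,0],[0.4,0,0,1.5,0],[0.4,0,0,2.2,0],[0.4,0,0,2.44,0],[0.4,0,0,2.44,0],[0.4,0,0,2.44,0]]}}

```text
t: 38.0
position: [0.5746, -0.012, 0.1834]
orientation: [1.939, 2.469, 0.003]
wrist_force: [0.7, 0.1, 0.2]
gripper_width: 0.0598
```

Run:
```python
from h import *
st(); print(go([.5727,-.0103,.137]))
```

```text
t 38.0 p [ 0.5746 -0.012   0.1834] R [[-0.237, 0.971, 0.003], [0.971, 0.237, -0.0], [-0.001, 0.003, -1.0]] F [0.7 0.1 0.2] w 0.0598 q [-0.1   0.28  1.81 -0.    1.05 -0.34]
[ 0.044 -0.032  0.928]
```

Emit:
{"api": "play_rows", "payload": {"plan": [[0.4,0.04,-0.03,0.4,0],[0.4,0.04,-0.03,0.75,0],[0.4,0.04,-0.03,0.92,0],[0.4,0.04,-0.03,0.92,0],[-0.4,0.04,-0.03,0.92,0],[-0.4,0.04,-0.03,0.92,0],[-0.4,0.04,-0.03,0.92,0],[-0.4,0.04,-0.03,0.92,0],[-0.4,0.04,-0.03,0.92,0]]}}

```text
t: 39.12
position: [0.5734, -0.01, 0.1368]
orientation: [1.938, 2.468, 0.004]
wrist_force: [4.6, 1.1, 3.3]
gripper_width: 0.0426
```

Emit:
{"api": "play_rows", "payload": {"plan": [[-0.4,0,0,-0.2,0],[-0.4,0,0,-0.6,0],[-0.4,0,0,-1.2,0],[-0.4,0,0,-1.9,0],[-0.4,0,0,-2.4,0],[-0.4,0,0,-2.6,0],[-0.4,0,0,-2.6,0],[-0.4,0,0,-2.6,0]]}}

```text
t: 40.12
position: [0.57, -0.01, 0.2633]
orientation: [-1.938, -2.468, 0.004]
wrist_force: [-0.4, -0.8, -3.1]
gripper_width: 0.0426
```

Run:
```python
from h import *
st(); print(go([.4488+.045,-.3226,.265]),go([.43,-.05,.265]),go([.43,-.25,.265]))
```

```text
t 40.12 p [ 0.57   -0.01    0.2633] R [[-0.237, 0.971, -0.005], [0.971, 0.237, 0.0], [0.001, -0.004, -1.0]] F [-0.4 -0.8 -3.1] w 0.0426 q [-0.09  0.19  1.75 -0.    1.21 -0.33]
[-5.712 -2.965 -0.028] [-0.113 -2.91  -0.021] [-3.999 -3.86  -0.022]
```

Emit:
{"api": "play_rows", "payload": {"plan": [[-0.4,0,-0.6,0,0],[-0.4,0,-1.5,0,0],[-0.4,-0.2,-2.4,0,0],[-0.4,-0.9,-2.97,0,0],[-0.4,-1.9,-2.97,0,0],[-0.4,-2.9,-2.97,0,0],[-0.4,-3.9,-2.97,0,0],[-0.4,-4.9,-2.97,0,0],[-0.4,-5.6,-2.97,0,0],[-0.4,-5.71,-2.97,0,0]]}}

```text
t: 41.38
position: [0.4945, -0.3244, 0.2636]
orientation: [-1.941, -2.467, 0.001]
wrist_force: [0.8, 1.0, -2.2]
gripper_width: 0.0424
```

Emit:
{"api": "play_rows", "payload": {"plan": [[-0.4,0,0,0.7,0],[-0.4,0,0,1.6,0],[-0.4,0,0,2.6,0],[-0.4,0,0,3.4,0],[-0.4,0,0,3.8,0],[-0.4,0,0,3.95,0],[-0.4,0,0,4,0],[-0.4,0,0,4,0]]}}

```text
t: 42.38
position: [0.4963, -0.3234, 0.0671]
orientation: [1.938, 2.469, 0.0]
wrist_force: [-0.3, 0.7, -1.9]
gripper_width: 0.0422
```

Run:
```python
from h import *
st(); print(go([.4488+.045,-.3226,.053]))
```

```text
t 42.38 p [ 0.4963 -0.3234  0.0671] R [[-0.238, 0.971, 0.002], [0.971, 0.238, -0.002], [-0.002, 0.002, -1.0]] F [-0.3  0.7 -1.9] w 0.0422 q [-0.65  0.47  1.82  0.    0.84 -0.89]
[ 0.028 -0.044  0.281]
```

Emit:
{"api": "play_rows", "payload": {"plan": [[-0.4,0.03,-0.04,0.12,0],[-0.4,0.03,-0.04,0.22,0],[-0.4,0.03,-0.04,0.26,0],[-0.4,0.03,-0.04,0.28,0],[-0.4,0.03,-0.04,0.28,0],[0.4,0.03,-0.04,0.28,0],[0.4,0.03,-0.04,0.28,0],[0.4,0.03,-0.04,0.28,0],[0.4,0.03,-0.04,0.28,0]]}}

```text
t: 43.5
position: [0.4929, -0.3217, 0.0514]
orientation: [1.94, 2.471, -0.0]
wrist_force: [1.0, 0.6, -0.2]
gripper_width: 0.0598
```

Emit:
{"api": "play_rows", "payload": {"plan": [[0.4,0,0,-0.5,0],[0.4,0,0,-1.3,0],[0.4,0,0,-2.3,0],[0.4,0,0,-3.3,0],[0.4,0,0,-4.3,0],[0.4,0,0,-5.2,0],[0.4,0,0,-5.2,0],[0.4,0,0,-5.2,0]]}}

```text
t: 44.5
position: [0.4924, -0.3213, 0.3109]
orientation: [-1.939, -2.47, 0.0]
wrist_force: [0.0, 0.6, -0.2]
gripper_width: 0.0597
```

Run:
```python
from cyl import *
st()
cyls('w10',[(.404,-.368),(.402,-.2775),(.492,-.323)],.064)
m,p,d=snap('top','top3')
print(go([.43,.0,.31]),go([.45,.32,.31]))
```

```text
t 44.5 p [ 0.4924 -0.3213  0.3109] R [[-0.237, 0.971, -0.001], [0.971, 0.237, 0.001], [0.001, -0.001, -1.0]] F [ 0.   0.6 -0.2] w 0.0597 q [-0.65  0.19  1.66 -0.    1.3  -0.89]
[ 0.404 -0.368] 1173 z 0.0636 circ [ 0.402  -0.3678] 0.0224 mean [ 0.4021 -0.3679  0.0635]
[ 0.402  -0.2775] 1381 z 0.0634 circ [ 0.4023 -0.2776] 0.0222 mean [ 0.4022 -0.2776  0.0634]
[ 0.492 -0.323] 1201 z 0.0635 circ [ 0.4912 -0.3225] 0.022 mean [ 0.491  -0.3223  0.0635]
[6.528e+00 3.220e-01 5.000e-03] [12.65   2.23   0.019]
```

View pics/top3.png

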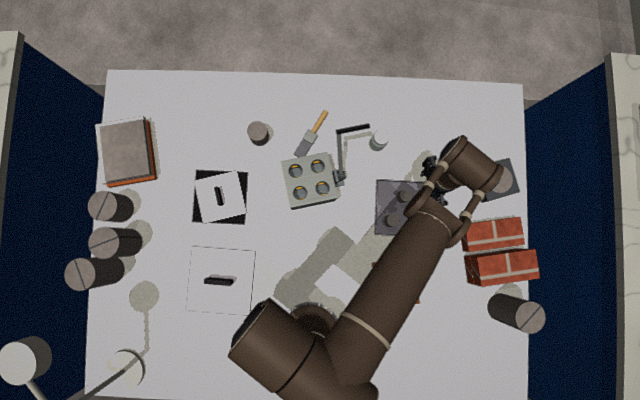

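Top view: mould empty, three cylinders in the tray, and the cover on the mat at (220,196). Going for the cover.

Emit:
{"api": "play_rows", "payload": {"plan": [[0,0.8,0,0,-6],[0,1.8,0.1,0,-15],[0,2.9,0.1,0,-24],[0,4,0.2,0,-33],[0,5.1,0.3,0,-42],[0,6.2,0.4,0,-51],[0,7.3,0.6,0,-60],[0,8.4,0.9,0,-69],[0,9.5,1.2,0,-78],[0,10.5,1.5,0,-88]]}}

```text
t: 45.85
position: [0.4398, 0.2078, 0.3097]
orientation: [0.331, -3.121, 0.001]
wrist_force: [0.6, 0.5, 0.9]
gripper_width: 0.0423
```

Emit:
{"api": "play_rows", "payload": {"plan": [[0,0,1,0,0],[0,0,2,0,0],[0,0,2,0,0],[0,0,2,0,0],[0,0,2,0,0],[0,0,2,0,0]]}}

```text
t: 46.6
position: [0.421, 0.3029, 0.3114]
orientation: [0.318, -3.125, 0.0]
wrist_force: [0.1, -0.1, -0.1]
gripper_width: 0.0428
```

```bash
cat > hd.py <<'E'
from h import *
def handle(f,c,zt):
    m,p,d=snap('wrist',f); P,u,v=cloud(m,d); sub=(p.astype(int).sum(2)<100)
    k=sub[v,u]&(abs(P[:,2]-zt)<.007)&(np.hypot(P[:,0]-c[0],P[:,1]-c[1])<.07)
    r=cv2.minAreaRect(cast(m,np.c_[u,v][k],zt)[:,:2].astype(np.float32)); print('handle',r,np.median(P[k][:,2]),k.sum()); return r
E
python3 - <<'E'
from hd import *
st(); r=handle('w11',(.47,.335),.046)
print(go([*r[0],.15]),go([*r[0],.032]))
E
```

```text
t 46.6 p [0.421  0.3029 0.3114] R [[-0.979, -0.202, -0.0], [-0.202, 0.979, -0.0], [0.0, -0.0, -1.0]] F [ 0.1 -0.1 -0.1] w 0.0428 q [ 0.54  0.05  1.81 -0.    1.28 -1.23]
handle ((0.4694739580154419, 0.3339167833328247), (0.0640830397605896, 0.012849219143390656), 15.44528865814209) 0.045281862692544944 539
[-1.073  0.409  3.231] [-1.073  0.409  5.591]
```

Emit:
{"api": "play_rows", "payload": {"plan": [[0,-0.5,0.2,0.3,-2],[0,-1.07,0.41,1.2,-3.8],[0,-1.07,0.41,2.2,-3.8],[0,-1.07,0.41,3.2,-3.8],[0,-1.07,0.41,4,-3.8],[0,-1.07,0.41,4,-3.8],[0,-1.07,0.41,4,-3.8]], "force": 60}}

```text
t: 47.52
position: [0.4702, 0.3354, 0.1131]
orientation: [-0.423, 3.111, 0.002]
wrist_force: [1.0, 0.3, -0.2]
gripper_width: 0.0422
```

Run:
```python
from hd import *
st(); r=handle('w12',(.47,.335),.046)
print(go([.4698,.3341,.0325]))
```

```text
t 47.52 p [0.4702 0.3354 0.1131] R [[-0.964, -0.267, 0.002], [-0.267, 0.964, 0.001], [-0.002, 0.001, -1.0]] F [ 1.   0.3 -0.2] w 0.0422 q [ 0.54  0.38  1.84  0.    0.92 -1.3 ]
handle ((0.4697299003601074, 0.3344593346118927), (0.06489987671375275, 0.012990319170057774), 16.001808166503906) 0.045185939629665044 2033
[ 0.035 -0.031  1.629]
```

Emit:
{"api": "play_rows", "payload": {"plan": [[0,0.02,-0.03,0.7,0],[0,0.02,-0.03,1.3,0],[0,0.02,-0.03,1.6,0],[0,0.02,-0.03,1.63,0],[-1,0.02,-0.03,1.63,0],[-1,0.02,-0.03,1.63,0],[-1,0.02,-0.03,1.63,0],[-1,0.02,-0.03,1.63,0],[-1,0.02,-0.03,1.63,0],[-1,0.02,-0.03,1.63,0]], "force": 60}}

```text
t: 48.82
position: [0.4697, 0.3343, 0.0318]
orientation: [-0.424, 3.11, 0.002]
wrist_force: [-0.7, 0.5, 6.3]
gripper_width: 0.013
```

Emit:
{"api": "play_rows", "payload": {"plan": [[-1,0,0,-0.2,0],[-1,0,0,-0.6,0],[-1,0,0,-1.4,0],[-1,0,0,-2.3,0],[-1,0,0,-3.2,0],[-1,0,0,-4,0],[-1,0,0,-4.2,0],[-1,0,0,-4.2,0],[-1,0,0,-4.2,0]]}}

```text
t: 49.95
position: [0.4667, 0.3323, 0.2374]
orientation: [0.424, -3.108, 0.003]
wrist_force: [-0.2, 0.2, -4.4]
gripper_width: 0.0129
```

Run:
```python
from hd import *
st()
print(go([.5277,.0172,.24]))
```

```text
t 49.95 p [0.4667 0.3323 0.2374] R [[-0.963, -0.268, -0.004], [-0.268, 0.963, -0.003], [0.005, -0.001, -1.0]] F [-0.2  0.2 -4.4] w 0.0129 q [ 0.54  0.22  1.77 -0.    1.16 -1.3 ]
[ 0.514 -6.399 -0.04 ]
```

Emit:
{"api": "play_rows", "payload": {"plan": [[-1,0.05,-0.6,0,0.5],[-1,0.1,-1.5,0,1],[-1,0.2,-2.5,0,1.9],[-1,0.3,-3.5,0,1.9],[-1,0.4,-4.5,0,1.9],[-1,0.45,-5.4,0,1.9],[-1,0.5,-6.1,0,1.9],[-1,0.51,-6.4,0,1.9],[-1,0.51,-6.4,0,1.9],[-1,0.51,-6.4,0,1.9]]}}

```text
t: 51.2
position: [0.5288, 0.0193, 0.2393]
orientation: [0.374, -3.118, -0.002]
wrist_force: [-0.5, -0.6, -4.5]
gripper_width: 0.0133
```

Emit:
{"api": "play_rows", "payload": {"plan": [[-1,0,0,0.5,0],[-1,0,0,1,0],[-1,0,0,1.4,0],[-1,0,0,1.6,0],[-1,0,0,1.65,0],[-1,0,0,1.65,0],[-1,0,0,1.65,0]]}}

```text
t: 52.08
position: [0.5303, 0.0182, 0.1586]
orientation: [-0.373, 3.117, -0.0]
wrist_force: [0.4, -0.6, -3.9]
gripper_width: 0.0131
```

Run:
```python
from hd import *
st(); print(go([.5277,.0172,.1415]))
```

```text
t 52.08 p [0.5303 0.0182 0.1586] R [[-0.972, -0.236, 0.002], [-0.236, 0.972, -0.0], [-0.002, -0.001, -1.0]] F [ 0.4 -0.6 -3.9] w 0.0131 q [-0.05  0.23  1.93  0.    0.98 -1.86]
[ 0.056 -0.008  0.341]
```

Emit:
{"api": "play_rows", "payload": {"plan": [[-1,0.05,-0.01,0.15,0],[-1,0.05,-0.01,0.25,0],[-1,0.05,-0.01,0.32,0],[-1,0.05,-0.01,0.35,0],[-1,0.05,-0.01,0.35,0],[0,0.05,-0.01,0.35,0],[0,0.05,-0.01,0.35,0],[0,0.05,-0.01,0.35,0],[0,0.05,-0.01,0.35,0]]}}

```text
t: 53.2
position: [0.5273, 0.0171, 0.1399]
orientation: [-0.373, 3.119, -0.0]
wrist_force: [0.3, 0.3, 0.9]
gripper_width: 0.0428
```

Emit:
{"api": "play_rows", "payload": {"plan": [[0,0,0,-0.4,0],[0,0,0,-1.2,0],[0,0,0,-2.2,0],[0,0,0,-3.2,0],[0,1,0,-4,0],[0,1,0,-4.4,0],[0,1,0,-4.4,0],[0,1,0,-4.4,0]]}}

```text
t: 54.2
position: [0.4783, 0.0054, 0.3588]
orientation: [0.373, -3.118, -0.001]
wrist_force: [-0.9, -0.2, -0.6]
gripper_width: 0.0425
```

Run:
```python
from hd import *
st(); r=handle('w13',(.5277,.0172),.156)
m,p,d=load('w13'); P,u,v=cloud(m,d)
k=(abs(P[:,2]-.12)<.005)&(np.hypot(P[:,0]-.528,P[:,1]-.017)<.13); A=np.c_[P[k][:,:2],np.ones(k.sum())]
c=np.linalg.lstsq(A,P[k][:,2],rcond=None)[0]; print('plane',c.round(4),'z',np.median(P[k][:,2]))
im=np.zeros(d.shape,np.uint8); im[v[k],u[k]]=255; c=max(cv2.findContours(im,0,2)[0],key=cv2.contourArea)
print('plate',cv2.minAreaRect(cast(m,c[:,0].astype(float),.12)[:,:2].astype(np.float32)))
m,p,d=snap('top','top4'); P,u,v=cloud(m,d); g=(P[:,2]>.2)&(abs(u-352)<20)&(abs(v-129)<11)
print('grip',np.median(P[g],0), g.sum())
```

```text
t 54.2 p [0.4783 0.0054 0.3588] R [[-0.972, -0.236, -0.002], [-0.236, 0.972, 0.0], [0.002, 0.001, -1.0]] F [-0.9 -0.2 -0.6] w 0.0425 q [-0.08 -0.07  1.83  0.    1.38 -1.89]
handle ((0.5649142265319824, 0.011294819414615631), (0.06381994485855103, 0.012735933065414429), 13.34963321685791) 0.15510465410796193 712
plane [-0.0006 -0.0013  0.1197] z 0.11940278513302965
plate ((0.5653290748596191, 0.011574320495128632), (0.1578798145055771, 0.1590280681848526), 13.681798934936523)
grip [ 0.66547668 -0.10414716  0.24868048] 200
```

View pics/w13.png

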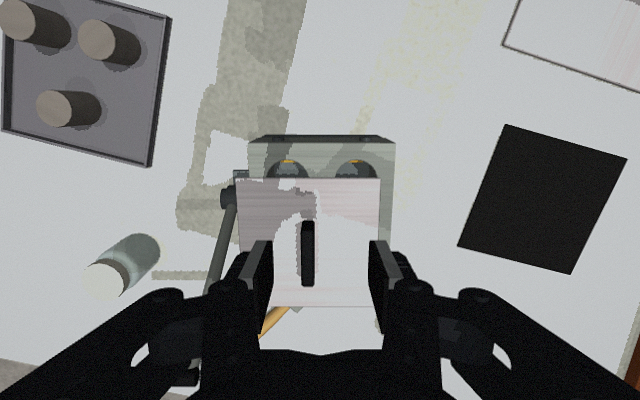

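The cover was knocked about 38 mm to +x after release: its handle is now at (0.565, 0.011) and the mould shows bare at the near edge. It still lies flat. Regrasping and recentring it.

Run:
```python
from hd import *
st(); r=handle('w14',(.565,.0113),.156); print(go([.5655,.0113,.1415]))
```

```text
t 54.3 p [0.4781 0.0054 0.3581] R [[-0.972, -0.236, -0.003], [-0.236, 0.972, 0.0], [0.003, 0.001, -1.0]] F [ 0.4  0.3 -0.7] w 0.0428 q [-0.08 -0.07  1.83  0.    1.38 -1.89]
handle ((0.5645458102226257, 0.011653846129775047), (0.0648728758096695, 0.012734644114971161), 12.821678161621094) 0.1550780676936612 715
[-1.74  -0.303  4.328]
```

Emit:
{"api": "play_rows", "payload": {"plan": [[0,-0.8,-0.15,0,0],[0,-1.7,-0.3,0.4,0],[0,-1.72,-0.3,1.4,0],[0,-1.72,-0.3,2.4,0],[0,-1.72,-0.3,3,0],[0,-1.72,-0.3,3,0],[0,-1.72,-0.3,3,0]]}}

```text
t: 55.22
position: [0.5665, 0.011, 0.2108]
orientation: [-0.373, 3.118, -0.0]
wrist_force: [0.8, -0.8, 0.5]
gripper_width: 0.0427
```

Run:
```python
from hd import *
st(); r=handle('w15',(.565,.0113),.156); print(go([.565,.0113,.142]))
```

```text
t 55.23 p [0.5665 0.011  0.2108] R [[-0.972, -0.236, 0.001], [-0.236, 0.972, -0.0], [-0.001, -0.0, -1.0]] F [ 0.8 -0.8  0.5] w 0.0427 q [-0.06  0.24  1.81  0.    1.1  -1.87]
handle ((0.5654847621917725, 0.011414394713938236), (0.06497170776128769, 0.013226144015789032), 13.262388229370117) 0.1551985070524937 2519
[0.043 0.017 1.393]
```

Emit:
{"api": "play_rows", "payload": {"plan": [[0,0.02,0.015,0.6,0],[0,0.02,0.015,1.1,0],[0,0.02,0.015,1.37,0],[0,0.02,0.015,1.37,0],[-1,0.02,0.015,1.37,0],[-1,0.02,0.015,1.37,0],[-1,0.02,0.015,1.37,0],[-1,0.02,0.015,1.37,0],[-1,0.02,0.015,1.37,0],[-1,0.02,0.015,1.37,0]]}}

```text
t: 56.52
position: [0.5658, 0.0116, 0.1432]
orientation: [-0.373, 3.116, -0.0]
wrist_force: [-0.1, 0.6, 6.2]
gripper_width: 0.0131
```

Emit:
{"api": "play_rows", "payload": {"plan": [[-1,0,0,-0.2,0],[-1,0,0,-0.4,0],[-1,0,0,-0.5,0],[-1,0.3,0.1,-0.5,0],[-1,0.6,0.25,-0.5,0],[-1,0.71,0.3,-0.5,0],[-1,0.71,0.3,-0.5,0],[-1,0.71,0.3,-0.5,0],[-1,0.71,0.3,-0.5,0]]}}

```text
t: 57.65
position: [0.5271, 0.0177, 0.1667]
orientation: [-0.373, 3.119, -0.0]
wrist_force: [0.4, 0.2, -3.5]
gripper_width: 0.0128
```

Run:
```python
from hd import *
st(); print(go([.5277,.0172,.1425]))
```

```text
t 57.65 p [0.5271 0.0177 0.1667] R [[-0.972, -0.236, 0.001], [-0.236, 0.972, -0.0], [-0.001, -0.0, -1.0]] F [ 0.4  0.2 -3.5] w 0.0128 q [-0.05  0.22  1.93 -0.    0.99 -1.86]
[-0.009 -0.012  0.484]
```

Emit:
{"api": "play_rows", "payload": {"plan": [[-1,0,-0.01,0.2,0],[-1,0,-0.01,0.36,0],[-1,0,-0.01,0.44,0],[-1,0,-0.01,0.5,0],[-1,0,-0.01,0.5,0],[0,0,-0.01,0.5,0],[0,0,-0.01,0.5,0],[0,0,-0.01,0.5,0],[0,0,-0.01,0.5,0]]}}

```text
t: 58.78
position: [0.5268, 0.0172, 0.1415]
orientation: [-0.373, 3.119, -0.0]
wrist_force: [-0.8, 0.1, -0.2]
gripper_width: 0.0427
```

Emit:
{"api": "play_rows", "payload": {"plan": [[0,0,0,-0.4,0],[0,0,0,-1.2,0],[0,0,0,-2.2,0],[0,0,0,-3.2,0],[0,1,0,-4,0],[0,1,0,-4.4,0],[0,1,0,-4.4,0],[0,1,0,-4.4,0],[0,1,0,-4.4,0],[0,1,0,-4.4,0]]}}

```text
t: 60.02
position: [0.4778, 0.0055, 0.3601]
orientation: [0.373, -3.117, -0.001]
wrist_force: [0.5, 0.5, 0.2]
gripper_width: 0.0425
```

Run:
```python
from hd import *
st(); r=handle('w16',(.5277,.0172),.156)
m,p,d=load('w16'); P,u,v=cloud(m,d)
k=(abs(P[:,2]-.12)<.003)&(np.hypot(P[:,0]-.528,P[:,1]-.017)<.13); A=np.c_[P[k][:,:2],np.ones(k.sum())]
c=np.linalg.lstsq(A,P[k][:,2],rcond=None)[0]; print('plane',c.round(4))
im=np.zeros(d.shape,np.uint8); im[v[k],u[k]]=255; c=max(cv2.findContours(im,0,2)[0],key=cv2.contourArea)
print('plate',cv2.minAreaRect(cast(m,c[:,0].astype(float),.12)[:,:2].astype(np.float32)))
m,p,d=snap('top','top5'); P,u,v=cloud(m,d); g=(P[:,2]>.2)&(abs(u-352)<20)&(abs(v-129)<11); print('grip',np.median(P[g],0), g.sum())
for c in [(.402,-.368),(.402,-.2775),(.4912,-.3225)]:
    k=(np.hypot(P[:,0]-c[0],P[:,1]-c[1])<.03)&(abs(P[:,2]-.064)<.006); print(c,k.sum(),P[k].mean(0).round(3))
```

```text
t 60.02 p [0.4778 0.0055 0.3601] R [[-0.972, -0.236, -0.003], [-0.236, 0.972, 0.0], [0.002, 0.001, -1.0]] F [0.5 0.5 0.2] w 0.0425 q [-0.08 -0.07  1.83  0.    1.38 -1.89]
handle ((0.5259690880775452, 0.016125328838825226), (0.06485375016927719, 0.012470054440200329), 13.93779182434082) 0.15530301551369732 748
plane [-0.0012 -0.0012  0.1201]
plate ((0.5267714262008667, 0.016719669103622437), (0.15780210494995117, 0.1590278148651123), 13.686043739318848)
grip [ 0.66530234 -0.1039062   0.24842587] 200
(0.402, -0.368) 128 [ 0.401 -0.366  0.064]
(0.402, -0.2775) 125 [ 0.401 -0.275  0.064]
(0.4912, -0.3225) 121 [ 0.491 -0.32   0.064]
```

View pics/top5.png

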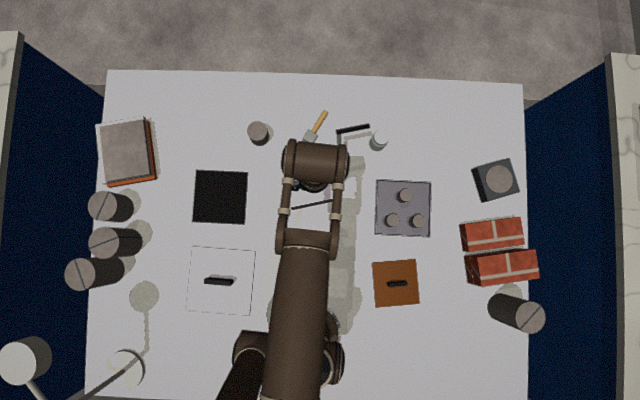

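The cover is centred, square and flat. The three cylinders stand in the tray at (405,195), (392,219) and (418,220), the lever is home and the bystanders haven't moved. Handing in.

```bash
python3 -c "
from cell import close_job; print(close_job())"
```

```text
the job is handed in; nothing more can be done
None
```

I finished the whole sequence and handed the job in at about 60 s of the 208 s allowed; no verdict is reported.

- **Cover off:** it came off the mould and lay flat on the mat, about 1 mm from the mat's centre.
- **Lever:** I pulled it to about 1.03 rad by my estimate from the tool position. That is past the 0.95 rad catch point, though I did not see it hit the 1.05 rad stop. I eased it back at about 0.4 rad/s. Its grip bar measured in the same place before and after, so it is home.
- **Cylinders:** three were present. They were raised to the expected 148 mm, and all now stand in the tray with tops at 64 mm, well inside the edges.
- **Cover back:** after I first put it back and let go, it was knocked about 38 mm aside. I picked it up again and recentred it. The last check put it about 1 to 2 mm off the mould's centre, square within about 0.5° and tilted by under 0.002 rad.

One measurement disagreed along the way: I first took the press as yaw 15.5° from the cover's handle, but the bare mould measured 13.6°. That caused sideways forces of 10 to 18 N and a brief 25 N push while pulling the lever, well under the limits. Placing the cylinders and the cover used the corrected pose. The core, brush and jar looked unmoved in the last top view, though the arm hid part of the brush; I did not measure them.

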